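# Free and steady the scale hook, then hang the weighing pan

## Task

Push the parking bar fully back so that the scale's hook swings free, steady the hook with a light touch until it hangs still, then hang the gooseneck weighing pan on it: pass the pan's link over the hook's point and press it down past the sprung latch until it sits in the bottom of the hook with the latch snapped shut above it. Let go gently so that hook and pan hang upright and still. It is a 12 newton scale: never load its hook beyond that, do not tip the pan, and leave the other things on the bench where they stand.

Things in the scene. Friction and masses are not known exactly. Their poses are not given: they have to be found in the camera images.
- stand: Fixed stand: grey base plate 180x300x14 mm, steel column 624 mm tall at y=+190 mm, boom 590 mm up over the origin, under it a grey spring scale (34 mm in x, 72 in y, 462 to 562 mm up) and a clevis, its pin 360 mm up. Origin on the bench straight below the pin. x level, pointing from the hook's point to the hook's back; the hook swings in this x-z plane.
- park (a joint): Slide of the parking bar (10 mm steel bar along the stand's y, 300 mm up) that holds the hook's rod swung back. 0: drawn out, hook parked; 0.09 m: pushed fully back towards the column (stand's +y), clear of the hook. Friction 2 N, stays where it is left.
- park_handle (a point): Where to push the parking bar's orange handle: an upright round post 16 mm thick, from 240 to 305 mm above the bench, carried at its foot by an 8 mm arm that slopes up to the bar behind it. This point is on the post's axis, 280 mm up, 120 mm in front (stand's -x) of the pin and at the start 50 mm to the stand's +y. Moves with the bar. Axes as the stand.
- swing (a joint): Angle of the hook about the clevis pin, rad: about 0 plumb, positive when its lower end is towards the stand's -x. Parked at -0.25. Once freed it swings with a period of about 0.75 s, nearly without friction, and does not stop by itself in the time given.
- hook: Red safety hook, 0.22 kg, 8 mm round bar under a 9 mm rod. Origin at the pin, z up the rod, x from point to back. Bowl: half ring, centre radius 18 mm, centre 145 mm below the origin. The point is at x=-22 mm, its top 18 mm above the bowl centre; the back at x=+18; mouth between them 28 mm, open upward. Underside 22 mm below the bowl centre. Sinks 5 mm per N on the scale's damped spring.
- hook_seat (a point): Where the middle of the link's top bar (centre) lies when fully seated in the hook: 156 mm below the pin, 11 mm below the bowl centre, moving with the hook; 204 mm above the bench when the hook hangs plumb and unloaded. Axes as the hook.
- latch (a joint): Sprung brass bar, 5 mm thick, 35 mm long, sloping across the hook's mouth. Pivot 30 mm above and 13 mm to the back of the bowl centre; free end against the inside of the point, 13 mm to the point's side of and 6 mm above the bowl centre. 0 shut, to 1.0 rad swung down and in; shuts by itself. A bar pressed down close to the point opens it with about 4 to 5 N and drops free about level with the bowl centre.
- pan_grip (a point): Where to grasp the pan: in its blue grip block (28 mm in x, 16 mm in y, 48 mm tall), 20 mm below the block's top, 105 mm above the pan's underside; fingers close along y. Pan axes: z up, x level from the grip to the link.
- pan_link (a point): Middle of the top bar (bar centre) of the pan's upright link, 100 mm in +x and 40 mm above pan_grip. The link is a closed oblong of 6 mm bar in the pan's y-z plane, 36 mm wide and 58 mm tall inside; the top bar is slightly arched and runs along y. Axes as pan_grip.
- pan: Loose gooseneck pan, about 0.22 kg (varies): steel dish 96 mm across, 10 mm tall, centred 12 mm in +x of the origin; thin spine at x=-100 mm with the blue grip block on top; level arm 80 mm up from spine to the foot of the link. Origin on the underside, straight below the link. Hangs level from its link.
- weight: Steel knobbed check weight, 34 mm across, 60 mm tall, loose on the stand's base plate; origin under its centre. Leave alone.
- bottle: Amber bottle 60 mm across, 130 mm tall, loose; origin under its centre. Leave alone.
- jar: White jar 64 mm across, 70 mm tall, loose; origin under its centre. Leave alone.
- beaker: Glass beaker 68 mm across, 85 mm tall, loose; origin under its centre. Leave alone.
- tips: Blue pipette-tip box 122 x 87 x 80 mm, loose; origin under its centre. Leave alone.
- spatula: Spatula 170 mm long lying flat on the bench, loose; origin near its middle. Leave alone.
Things that resemble listed ones, but are neither listed nor needed, are in the scene too. What is shaped like the pan but brown or purple is not meant.

How it is judged:
On the way, in this order (a step that is already met when the one before it is completed fails the run):
1. the parking bar is pushed back (over 80 mm) (value of joint park above 0.08 m), for 0.05 s.
2. the freed hook hangs still: within 0.12 rad of plumb and slower than 0.12 rad/s for half a second (velocity of joint swing between -0.12 and 0.12 rad/s and value of joint swing between -0.12 and 0.12 rad and distance between pan_link and hook_seat above 0.02 m), for 0.5 s.
3. the link's top bar lies in the bottom of the hook with the latch shut above it (x of pan_link in the frame of hook_seat between -0.008 and 0.008 m and y of pan_link in the frame of hook_seat between -0.015 and 0.015 m and z of pan_link in the frame of hook_seat between -0.008 and 0.008 m and value of joint latch below 0.12 rad), for 0.2 s.
At the end, for the whole second after the job is handed in: Parking bar back over 80 mm, link bar within 8 mm (along), 15 mm (across) and 8 mm (height) of the hook seat, latch shut (under 0.12 rad), pan upright within 0.15 rad, hook plumb within 0.12 rad, hook slower than 0.3 rad/s, pan slower than 0.05 m/s and 0.4 rad/s (all of step 3 and value of joint park above 0.08 m and angle between pan_link's own z axis and vertical below 0.15 rad and value of joint swing between -0.12 and 0.12 rad and velocity of joint swing between -0.3 and 0.3 rad/s and linear speed of pan below 0.05 m/s and angular speed of pan below 0.4 rad/s); the robot touches nothing.
It fails at once if more than 12 N on the scale's hook or its latch (contact force between hook and anything else above 12 N).
It fails at once if the pan tipped by more than 0.5 rad (angle between pan_link's own z axis and vertical above 0.5 rad).
It fails at once if a bystander (weight, bottle, jar, beaker, tip box or spatula) moved by more than 30 mm (distance of any of weight, bottle, jar, beaker, tips, spatula from where it was at the start of the episode above 0.03 m).
It also fails if it takes over 72 s, if anything falls off the work surface, if the arm or the gripper's body presses on something with over 40 N, if the wrist force passes 120 N, or if a joint passes its speed limit or range.

## Robot

A 7-joint arm with a two-finger parallel gripper is mounted at the origin on the work surface. World frame = base frame: x ahead of the robot, y to its left, z up, the work surface at z = 0. Lengths are in m, angles in rad, forces in N, time in s.
With the tool pointing down it reaches from about 0.425 to 0.925 m from the base axis. Payload 6.8 kg.
Tool frame: the origin (TCP) lies midway between the tips of the shut fingers; the grasp point (between the pads) lies grip_point_offset behind it (grip_point_offset is the distance from the TCP to the grasp point, in m); z points along the fingers, y is the line along which they close (so a half turn about z gives the same grasp; the last joint's range is limited). The gripper opens to 85 mm and grips with 20 to 120 N. Pads are 22 mm wide; open, the fingers measure 114 mm over their backs; the gripper's body (76 mm by 85 mm) begins 54 mm behind the grasp point. The pads swing forward as they close: fully open they stand 13 mm farther back than shut.
Start: joints at [-1.273, 0.477, 0.022, 1.555, -0.011, 1.109, -0.083], TCP at [0.266, 0.62, 0.231] pointing down, gripper open.
Joint ranges: [-2.96, 2.96], [-0.34, 2.1], [-1.41, 1.46], [0.24, 2.44], [-1.37, 4.51], [0.17, 1.92], [-2.96, 2.96]. Speed limits (rad/s): [2.39, 2.39, 3.14, 3.14, 3.14, 3.14, 3.14].

## Interface

Orientations are given as a unit quaternion [w, x, y, z].
In Python, from station import observe, camera, get_calibration, sign_off, find_in, grip_point_offset gives the robot as it stands.
- The arm moves only by the tool send_rows, never from a script. Its argument "targets" is a list of rows, each an object with "linear": the shift along the tool's x, y, z each as a share of 0.1 m, from -1 to 1, a list of three; "turn": the turn about the tool's z as a share of pi rad, from -1 to 1; "hand": the opening, from 0 (shut) to 1 (fully open). A call has exactly 8 rows; each row shifts and turns the commanded pose from where the row before left it, along the tool's axes as they then stand; what a row does not reach is not made up. A row lasts 1/8 s, in which the tool goes at most 62.5 mm and 10.7 degrees, less where a joint would pass 70% of its speed; a pose out of reach is approached as far as the arm can. A call with a number of a shift or a turn outside -1 to 1 is refused whole. A call with a gripper value outside its range is refused whole. The fingers move at their own pace and stop on an object; the grip force is fixed at half the most. Time passes only in rows, so rows that do not move let the fingers close, or fill a call up. It gives the time, the measured TCP pose, the force, the opening and the grip force at its end, in the units of the state.
- observe(): the state, without advancing time (a new reading comes with each control period).
- camera(name): name is "side" or "top" or "wrist"; returns the picture (384x512x3 uint8, red, green, blue); there is no depth.
- get_calibration(name): a dict with "vertical_fov" (degrees; the focal length in pixels is half the picture's height over the tangent of half this angle, whatever the lens; pixels are square), "cx", "cy" (the principal point, pixels), "k1" (the pictures are not rectified: a ray, as slopes to the right and down, at radius r is drawn at 1 + k1 r^2 times it, then the intrinsics apply), "extrinsics" (4x4, takes a point from camera to world coordinates); the wrist camera has in their place "tool_from_camera" (4x4, takes a point from camera to tool coordinates, whose origin is the TCP and whose axes are the flange's). Camera axes: x right, y down, z forward; pixel columns grow to the right and rows downward; lengths in m; the calibration is good to about 2 mm. A picture is of the moment at which its call begins: read the wrist's pose just before it. get_calibration takes no time and is no camera call.
- sign_off(): hands the job in; it is judged then, once.
Trained networks look in the newest picture that a camera, given by its name, has taken for a name from the list of things; names that differ only in an ending like _2 or _b are one class to them, and where a whole thing is asked for, a point or a joint stands for the part that bears it (a point fixed in the world has none). Each returns a list of dicts, best first, with "p" (0 to 1); they miss things now and then, are a little off and sometimes report something else, mostly with a low value. They report only what shows in the picture. A call takes as long as a camera call. They do not tell look-alikes from the thing itself.
- find_in(name, camera): "at" ([column, row] in pixels, amid what is visible of it).
The state is a dict: "clock": time; "joint_pos": joint angles; "joint_velocities": joint speeds; "joint_torque": joint torques, N m; "ee_pos": TCP position; "ee_rot": TCP orientation; "force": force on the tool from outside, world axes, zero at the start; "torque": the same for the moment, N m; "grip_width": finger opening in m; "grip_force": force on a finger pad.
Only numpy, scipy, OpenCV 4.12 (cv2) and the standard library are available. Lean on these libraries where they do the work, as an engineer would, in place of code of your own. Each camera call takes 0.05 s, during which the arm holds its last target. There are 200 camera calls.

## Working session

There is one attempt and no reset: what is moved stays moved. The work goes in short steps, Python scripts to look and compute and a tool call to move; the robot and the scene stay as the last step left them, time stands still between calls to the robot, and variables do not carry over. Pictures are saved under pics/ and viewed, at most 10 in all, crops included, and the job is handed in when it is done.

Besides the shell and the picture viewer there is one more tool, called as name(argument=value, ...) on one line, values as JSON. send_rows: Moves the arm, as the interface text tells. Shift numbers are shares of 0.1 m and turn numbers shares of pi rad, none past 1 either way. Its arguments: {"type":"object","properties":{"targets":{"type":"array"}},"required":["targets"]}

```bash
ls; mkdir -p pics
python3 - <<'E'
from station import *
import cv2,numpy as np
s=observe();print({k:np.round(v,3) for k,v in s.items()}, grip_point_offset)
for c in ["side","top","wrist"]:
    im=camera(c);cv2.imwrite(f"pics/{c}0.png",im[:,:,::-1])
    k=get_calibration(c);print(c,{a:np.round(b,4).tolist() for a,b in k.items()})
    if c!="wrist":
        for n in ["stand","park_handle","hook","pan_grip","pan_link","pan","weight","bottle","jar","beaker","tips","spatula"]:
            print(n,[(np.round(d["at"]).tolist(),round(d["p"],2)) for d in find_in(n,c)])
E
```

```text
pics
{'clock': np.float64(0.0), 'joint_pos': array([-1.273,  0.478,  0.022,  1.556, -0.012,  1.109, -0.083]), 'joint_velocities': array([-0.   , -0.   , -0.001,  0.   ,  0.001,  0.   , -0.002]), 'joint_torque': array([-0.0000e+00, -5.9645e+01,  1.6080e+00, -2.8120e+01,  1.2000e-02,
        1.0000e-02,  0.0000e+00]), 'ee_pos': array([0.266, 0.62 , 0.23 ]), 'ee_rot': array([-0.   ,  0.202,  0.979, -0.001]), 'force': array([-0.69 , -0.586, -0.296]), 'torque': array([0.021, 0.03 , 0.024]), 'grip_force': np.float64(0.0), 'grip_width': np.float64(0.085)} 0.0187
side {'vertical_fov': 42.7837, 'cx': 265.374, 'cy': 189.5249, 'k1': 0.0617, 'extrinsics': [[-0.7678, -0.4684, 0.4371, -0.1576], [-0.6404, 0.5415, -0.5446, 0.7753], [0.0185, -0.6981, -0.7158, 1.3835], [0.0, 0.0, 0.0, 1.0]]}
stand [([191.0, 204.0], 0.77), ([216.0, 200.0], 0.66), ([294.0, 271.0], 0.27)]
park_handle []
hook []
pan_grip [([295.0, 187.0], 0.74), ([364.0, 165.0], 0.74), ([244.0, 180.0], 0.54)]
pan_link [([368.0, 169.0], 0.82)]
pan [([363.0, 164.0], 0.69)]
weight [([194.0, 263.0], 0.55)]
bottle [([235.0, 196.0], 0.85)]
jar 
[... 519 characters left out ...]
 233.0], 0.75), ([325.0, 203.0], 0.71), ([347.0, 254.0], 0.68), ([129.0, 213.0], 0.63), ([286.0, 216.0], 0.6)]
pan [([322.0, 203.0], 0.94), ([345.0, 255.0], 0.89), ([386.0, 234.0], 0.87), ([283.0, 214.0], 0.78)]
weight [([201.0, 176.0], 0.56)]
bottle [([267.0, 168.0], 0.49), ([206.0, 178.0], 0.36)]
jar [([312.0, 166.0], 0.51)]
beaker [([294.0, 162.0], 0.51)]
tips [([130.0, 215.0], 0.66), ([251.0, 254.0], 0.65)]
spatula [([251.0, 254.0], 0.71), ([200.0, 185.0], 0.62)]
wrist {'vertical_fov': 64.119, 'cx': 257.2472, 'cy': 188.4261, 'k1': -0.0282, 'tool_from_camera': [[-0.0008, -0.9539, -0.3003, 0.0777], [1.0, -0.0007, -0.0004, -0.0001], [0.0001, -0.3003, 0.9539, -0.1427], [0.0, 0.0, 0.0, 1.0]]}
```

Run:
```python
import cv2
t=cv2.imread("pics/top0.png")[90:310,100:420];cv2.imwrite("pics/topc.png",cv2.resize(t,None,fx=2.5,fy=2.5,interpolation=cv2.INTER_CUBIC))
t=cv2.imread("pics/side0.png")[60:350,100:480];cv2.imwrite("pics/sidec.png",cv2.resize(t,None,fx=2.05,fy=2.05,interpolation=cv2.INTER_CUBIC))
```

```text
(no output)
```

View pics/topc.png

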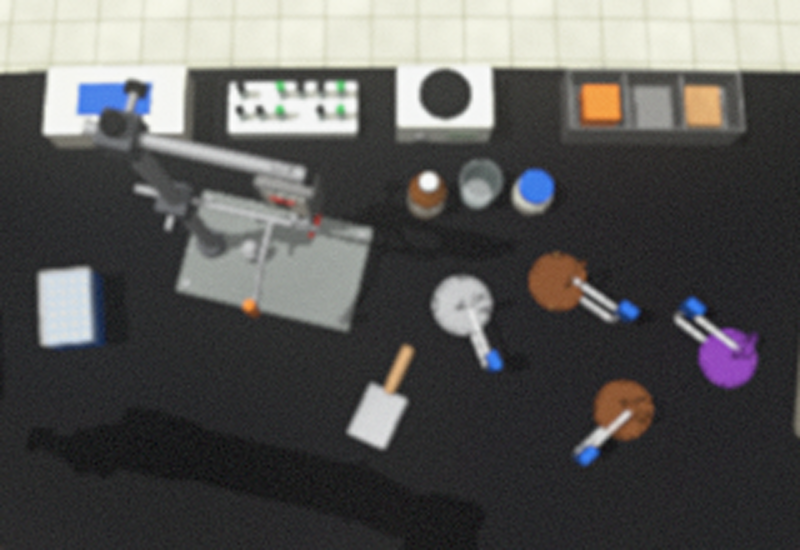

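View pics/sidec.png

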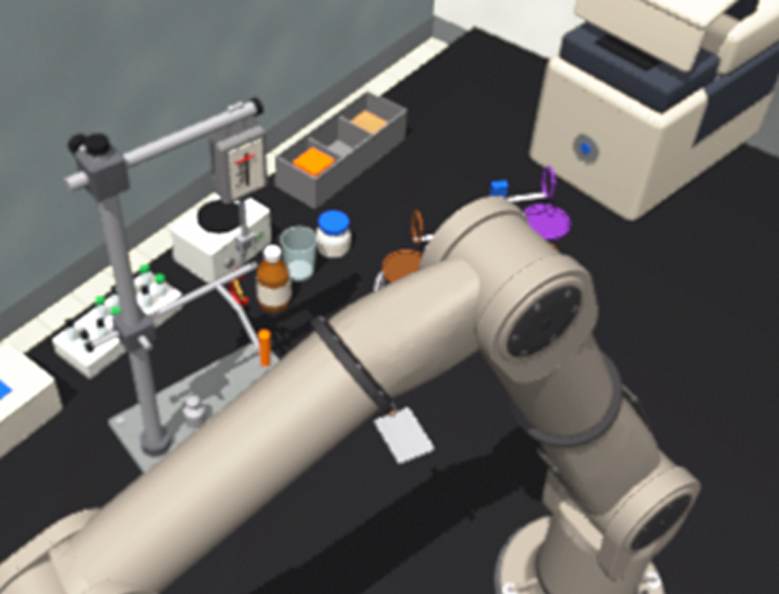

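The top view shows the stand's base plate at crop corners (205,192), (372,230), (348,330), (178,290). The orange handle is at (250,308) and the column top near (120,125).

Four things are shaped like the pan:
- a grey steel dish at crop (462,305), grip at (493,360), full pixel about (286,214)
- a brown dish at (557,280)
- a brown dish at (623,410)
- a purple dish at (727,357)

The steel one matches the description, because brown and purple are excluded. The side view shows the stand, with the arm hiding the pan.

```bash
cat > h.py <<'E'
import numpy as np,cv2
from station import *
from scipy.optimize import least_squares
from scipy.spatial.transform import Rotation as R
def K(k):
    f=192/np.tan(np.radians(k["vertical_fov"]/2)); return f
def T_cam(c,s=None):
    k=get_calibration(c)
    if c!="wrist": return np.array(k["extrinsics"])
    s=s or observe(); q=s["ee_rot"]; T=np.eye(4);T[:3,:3]=R.from_quat([q[1],q[2],q[3],q[0]]).as_matrix();T[:3,3]=s["ee_pos"]
    return T@np.array(k["tool_from_camera"])
def proj(c,P,T=None):
    k=get_calibration(c);T=T_cam(c) if T is None else T
    p=(np.atleast_2d(P)-T[:3,3])@T[:3,:3]; u=p[:,:2]/p[:,2:]
    u=u*(1+k["k1"]*(u**2).sum(1,keepdims=True)); return u*K(k)+[k["cx"],k["cy"]]
def ray(c,px,T=None):
    k=get_calibration(c);T=T_cam(c) if T is None else T
    d=(np.array(px,float)-[k["cx"],k["cy"]])/K(k);u=d.copy()
    for _ in range(20): u=d/(1+k["k1"]*(u@u))
    return T[:3,3],T[:3,:3]@np.array([u[0],u[1],1])
def atz(c,px,z,T=None):
    o,d=ray(c,px,T);return o+d*(z-o[2])/d[2]
def tow(st,P): # stand pose (x,y,yaw) -> world
    c,s=np.cos(st[2]),np.sin(st[2]);P=np.atleast_2d(np.array(P,float))
    return np.c_[st[0]+c*P[:,0]-s*P[:,1],st[1]+s*P[:,0]+c*P[:,1],P[:,2]]
E
python3 - <<'E'
from h import *
f=lambda x,y:(100+x/2.5,90+y/2.5)
C=[atz("top",f(*p),.014) for p in [(205,192),(372,230),(348,330),(178,290)]]
for c in C: print("corner",c.round(3))
print("centre",np.mean(C,0).round(3))
print("handle top",atz("top",f(250,303),.305).round(3))
print("coltop",atz("top",f(120,125),.624).round(3))
print("boom end",atz("top",f(300,172),.59).round(3))
print("grip",atz("top",f(493,358),.125).round(3),"dish",atz("top",f(462,305),.01).round(3))
for n,p,z in [("weight",(250,245),.06),("spat",(380,400),0),("bottle",(428,180),.13)]: print(n,atz("top",f(*p),z).round(3))
side=lambda x,y:(100+x/2.05,60+y/2.05)
print("side handle top",atz("side",side(265,333),.305).round(3),"col foot",atz("side",side(155,445),.014).round(3))
E
```

```text
corner [0.735 0.245 0.014]
corner [ 0.667 -0.042  0.014]
corner [ 0.497 -0.002  0.014]
corner [0.565 0.285 0.014]
centre [0.616 0.122 0.014]
handle top [0.497 0.121 0.305]
coltop [0.644 0.224 0.624]
boom end [0.599 0.028 0.59 ]
grip [ 0.438 -0.231  0.125] dish [ 0.539 -0.193  0.01 ]
weight [0.632 0.158 0.06 ]
spat [ 0.381 -0.055  0.   ]
bottle [ 0.722 -0.133  0.13 ]
side handle top [0.495 0.124 0.305] col foot [0.644 0.237 0.014]
```

Everything agrees: stand origin about (0.600, 0.044) with yaw −13.3°, and pan grip about (0.438, −0.231) with yaw about 20°. I'll square the tool to the stand, close the fingers, and fly over to the −y side of the handle.

send_rows(targets=[{"linear":[0,0,-0.5],"turn":-0.056,"hand":0},{"linear":[0,0,-0.6],"turn":0,"hand":0},{"linear":[-0.28,-0.4,0],"turn":0,"hand":0},{"linear":[-0.28,-0.4,0],"turn":0,"hand":0},{"linear":[-0.28,-0.4,0],"turn":0,"hand":0},{"linear":[-0.28,-0.4,0],"turn":0,"hand":0},{"linear":[-0.28,-0.4,0],"turn":0,"hand":0},{"linear":[-0.28,-0.4,0],"turn":0,"hand":0}])

```text
clock: 2.35
ee_pos: [0.3759, 0.3466, 0.3415]
ee_rot: [0.0, 0.115, 0.993, 0.0]
force: [0.5, -0.1, 0.3]
grip_width: -0.0007
grip_force: 0.0
```

send_rows(targets=[{"linear":[-0.28,-0.4,0],"turn":0,"hand":0},{"linear":[-0.28,-0.4,0],"turn":0,"hand":0},{"linear":[-0.28,-0.4,0],"turn":0,"hand":0},{"linear":[-0.28,-0.4,0],"turn":0,"hand":0},{"linear":[-0.28,-0.4,0],"turn":0,"hand":0},{"linear":[-0.28,-0.4,0],"turn":0,"hand":0},{"linear":[0,0,0],"turn":0,"hand":0},{"linear":[0,0,0],"turn":0,"hand":0}])

```text
clock: 3.35
ee_pos: [0.484, 0.0768, 0.3413]
ee_rot: [-0.0, 0.115, 0.993, 0.0]
force: [0.5, 0.4, -0.1]
grip_width: 0.0002
grip_force: 0.0
```

Run:
```python
from h import *
s=observe();T=T_cam("wrist",s);im=camera("wrist");cv2.imwrite("pics/w1.png",im[:,:,::-1]);cv2.imwrite("pics/s1.png",camera("side")[:,:,::-1])
R_=R.from_quat(np.roll(s["ee_rot"],-1)).as_matrix();print(s["clock"],s["ee_pos"].round(4),np.degrees(np.arctan2(R_[1,1],R_[0,1])),s["force"].round(2),R_[:,2].round(3))
st=(.600,.044,-.2325);e=tow(st,[[-.12,.05,.28]]);print(proj("wrist",e,T),e)
d=s["ee_pos"][:2]-[.6,.044];c,n=np.cos(st[2]),np.sin(st[2]);print("in stand",c*d[0]+n*d[1],-n*d[0]+c*d[1])
for n in ["park_handle","hook"]:print(n,find_in(n,"wrist"),find_in(n,"side"))
a=cv2.imread("pics/w1.png");b=cv2.imread("pics/s1.png")[100:292,100:356]
cv2.imwrite("pics/m1.png",np.vstack([cv2.resize(a[:,:],(400,300)),cv2.resize(b,(400,300))]))
```

```text
3.35 [0.484  0.0768 0.3413] 76.83687989202146 [ 0.53  0.36 -0.1 ] [-0.     0.001 -1.   ]
[[320.12655838 207.15100763]] [[0.49474934 0.12030399 0.28      ]]
in stand -0.12041791026757762 0.0052452418302471465
park_handle [{'at': [322.0, 218.9], 'p': 0.58}] [{'at': [213.9, 210.9], 'p': 0.6}, {'at': [284.3, 215.1], 'p': 0.31}]
hook [{'at': [260.4, 327.5], 'p': 0.71}, {'at': [327.4, 217.1], 'p': 0.43}] [{'at': [218.1, 184.9], 'p': 0.5}]
```

View pics/m1.png

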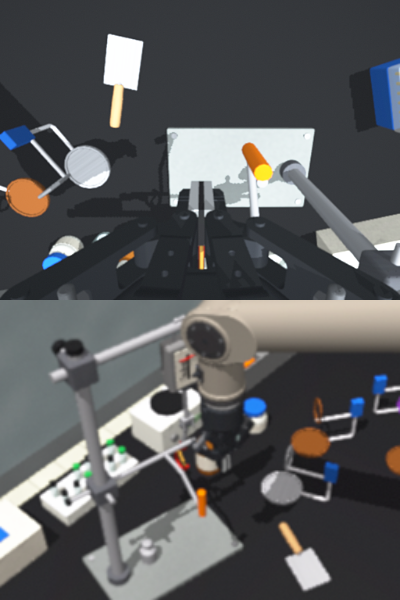

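The upper half is the wrist view: spatula, steel pan, brown pan, and the handle's cap at about (336,220), to the right of the closed fingertips at (257,237). The lower half is the side view, with the gripper beside the hook and the handle in front of it. Next I descend and start to push.

send_rows(targets=[{"linear":[0,0,0.4],"turn":0,"hand":0},{"linear":[0,0,0.4],"turn":0,"hand":0},{"linear":[0,0.1,0],"turn":0,"hand":0},{"linear":[0,0.1,0],"turn":0,"hand":0},{"linear":[0,0.1,0],"turn":0,"hand":0},{"linear":[0,0.1,0],"turn":0,"hand":0},{"linear":[0,0.1,0],"turn":0,"hand":0},{"linear":[0,0.1,0],"turn":0,"hand":0}])

```text
clock: 4.65
ee_pos: [0.499, 0.1357, 0.2626]
ee_rot: [0.001, 0.115, 0.993, 0.001]
force: [-0.1, -2.6, 5.9]
grip_width: -0.0001
grip_force: 3.3
```

send_rows(targets=[{"linear":[0,0.1,0],"turn":0,"hand":0},{"linear":[0,0.1,0],"turn":0,"hand":0},{"linear":[0,0.08,0],"turn":0,"hand":0},{"linear":[0,0.06,0],"turn":0,"hand":0},{"linear":[0,0.06,0],"turn":0,"hand":0},{"linear":[0,0.04,0],"turn":0,"hand":0},{"linear":[0,0.03,0],"turn":0,"hand":0},{"linear":[0,0,0],"turn":0,"hand":0}])

```text
clock: 5.65
ee_pos: [0.5098, 0.1817, 0.2626]
ee_rot: [0.001, 0.114, 0.993, 0.001]
force: [0.9, -1.1, 5.6]
grip_width: -0.0001
grip_force: 2.5
```

```bash
cat >> h.py <<'E'
def where(s,st=(.600,.044,-.2325)):
    d=s["ee_pos"][:2]-np.array(st[:2]);c,n=np.cos(st[2]),np.sin(st[2]);R_=R.from_quat(np.roll(s["ee_rot"],-1)).as_matrix()
    print("t",round(float(s["clock"]),2),"stand xyz",np.r_[c*d[0]+n*d[1],-n*d[0]+c*d[1],s["ee_pos"][2]].round(4),"yaw(y)",np.degrees(np.arctan2(R_[1,1],R_[0,1])).round(2),"F",s["force"].round(2))
E
python3 - <<'E'
from h import *
s=observe();where(s);T=T_cam("wrist",s);im=camera("wrist");cv2.imwrite("pics/w2.png",im[:,:,::-1]);b=camera("side")
hsv=cv2.cvtColor(im,cv2.COLOR_RGB2HSV);m=cv2.inRange(hsv,(8,150,120),(25,255,255))
n,l,S,c=cv2.connectedComponentsWithStats(m)
print([(S[i].tolist(),c[i].round()) for i in range(1,n) if S[i,4]>60])
for y in(.05,.13,.14):print(y,proj("wrist",tow((.600,.044,-.2325),[[-.12,y,.24],[-.12,y,.305]]),T).round())
E
```

```text
t 5.65 stand xyz [-0.1195  0.1132  0.2626] yaw(y) 76.85 F [ 0.88 -1.15  5.55]
[([295, 219, 51, 67, 1817], array([315., 252.]))]
0.05 [[150. 229.]
 [ 96. 300.]]
0.13 [[286. 229.]
 [301. 300.]]
0.14 [[303. 229.]
 [326. 300.]]
```

send_rows(targets=[{"linear":[0,0.02,0],"turn":0,"hand":0},{"linear":[0,0.02,0],"turn":0,"hand":0},{"linear":[0,0,0],"turn":0,"hand":0},{"linear":[0,0,0],"turn":0,"hand":0},{"linear":[0,0,0],"turn":0,"hand":0},{"linear":[0,0,0],"turn":0,"hand":0},{"linear":[0,0,0],"turn":0,"hand":0},{"linear":[0,0,0],"turn":0,"hand":0}])

```text
clock: 6.75
ee_pos: [0.5107, 0.1853, 0.2626]
ee_rot: [0.001, 0.115, 0.993, 0.001]
force: [-0.3, -1.2, 5.8]
grip_width: -0.0
grip_force: 2.7
```

```bash
cat >> h.py <<'E'
def blob(im,lo,hi,box=None,amin=5):
    m=cv2.inRange(cv2.cvtColor(im,cv2.COLOR_RGB2HSV),lo,hi)
    if box: z=np.zeros_like(m);z[box[1]:box[3],box[0]:box[2]]=m[box[1]:box[3],box[0]:box[2]];m=z
    n,l,S,c=cv2.connectedComponentsWithStats(m)
    return sorted([(int(S[i,4]),c[i].round(2).tolist(),S[i,:4].tolist()) for i in range(1,n) if S[i,4]>=amin],reverse=True),m
E
python3 - <<'E'
from h import *
s=observe();where(s);im=camera("wrist");print(blob(im,(8,150,120),(25,255,255),None,60)[0])
cv2.imwrite("pics/w3.png",im[:,:,::-1])
for i in range(3):
    b=camera("side");r=[blob(b,lo,hi,(170,100,300,260))[0] for lo,hi in [((0,150,80),(6,255,255)),((8,170,120),(22,255,255))]];print(r)
cv2.imwrite("pics/s3.png",b[:,:,::-1])
q=cv2.resize(b[90:250,150:350],(600,480),interpolation=cv2.INTER_CUBIC);cv2.imwrite("pics/s3c.png",q[:,:,::-1])
print(proj("side",tow((.600,.044,-.2325),[[0,0,.36],[0,0,.215],[-.12,.14,.305]])).round(1))
E
```

```text
t 6.75 stand xyz [-0.1195  0.1169  0.2626] yaw(y) 76.83 F [-0.32 -1.18  5.77]
[(1815, [315.3, 252.2], [294, 219, 51, 66])]
[[(25, [223.32, 201.8], [222, 199, 4, 8]), (21, [229.86, 219.1], [228, 215, 4, 8])], [(192, [293.85, 190.52], [287, 182, 13, 18]), (140, [232.16, 193.44], [226, 188, 14, 12]), (61, [202.54, 245.44], [200, 238, 6, 15]), (10, [223.5, 207.5], [222, 206, 4, 4])]]
[[(32, [223.62, 201.88], [222, 198, 5, 9]), (31, [230.06, 219.26], [227, 215, 6, 8])], [(193, [293.85, 190.48], [287, 182, 13, 18]), (137, [232.29, 193.36], [226, 188, 14, 12]), (61, [202.54, 245.44], [200, 238, 6, 15]), (10, [223.7, 207.7], [222, 207, 5, 3])]]
[[(26, [223.31, 202.0], [222, 199, 4, 8]), (22, [229.77, 219.23], [228, 215, 4, 8])], [(193, [293.85, 190.48], [287, 182, 13, 18]), (138, [232.24, 193.38], [226, 188, 14, 12]), (61, [202.54, 245.44], [200, 238, 6, 15]), (10, [223.8, 207.4], [222, 206, 4, 4])]]
[[221.  177.3]
 [223.1 209.8]
 [203.5 236. ]]
```

View pics/s3c.png

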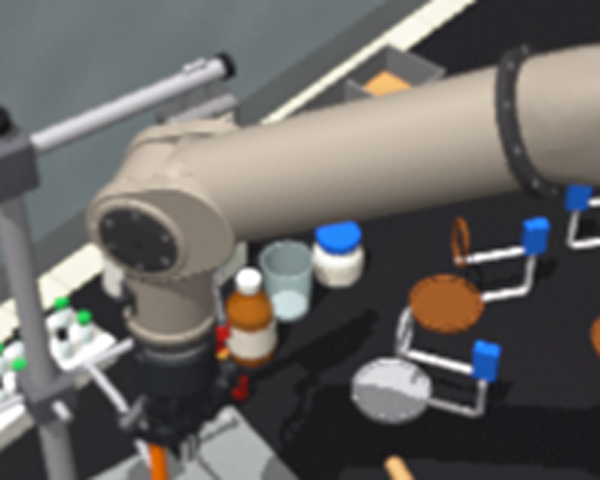

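Run:
```python
from h import *
st=(.600,.044,-.2325)
s=observe();T=T_cam("wrist",s)
a=np.linspace(0,2*np.pi,40)
for y in np.arange(.128,.148,.002):
    P=np.vstack([np.c_[-.12+.008*np.cos(a),y+.008*np.sin(a),0*a+z] for z in(.24,.305)])
    p=proj("wrist",tow(st,P),T);print(y.round(3),p.min(0).round(),p.max(0).round())
im1=cv2.imread("pics/w3.png")[:,:,::-1].copy();cv2.imwrite("pics/w3c.png",cv2.resize(im1[150:384,150:462],(624,468),interpolation=cv2.INTER_CUBIC)[:,:,::-1])
# hook projections side
for sw in(-.25,-.12,0,.12,.25):
    def hp(x,z): return [x*np.cos(sw)+z*np.sin(sw),0,.36-x*np.sin(sw)+z*np.cos(sw)]
    print(sw,proj("side",tow(st,[hp(-.022,-.127),hp(-.022,-.145),hp(0,-.163),hp(.018,-.145),hp(.0,-.1)])).round(1).tolist())
```

```text
0.128 [262. 216.] [307. 317.]
0.13 [266. 216.] [312. 317.]
0.132 [269. 216.] [317. 317.]
0.134 [273. 216.] [322. 317.]
0.136 [276. 216.] [327. 317.]
0.138 [279. 216.] [332. 317.]
0.14 [283. 216.] [337. 317.]
0.142 [286. 216.] [342. 317.]
0.144 [290. 216.] [348. 317.]
0.146 [293. 216.] [353. 317.]
-0.25 [[221.2, 204.4], [220.6, 207.3], [216.5, 205.0], [213.9, 198.0], [218.1, 194.9]]
-0.12 [[224.1, 207.6], [223.9, 211.0], [220.0, 209.7], [217.1, 202.6], [220.4, 197.8]]
0 [[226.8, 210.2], [227.0, 214.0], [223.4, 213.6], [220.0, 206.4], [222.5, 200.2]]
0.12 [[229.4, 212.4], [230.0, 216.6], [226.7, 217.0], [223.1, 210.0], [224.6, 202.3]]
0.25 [[232.2, 214.2], [233.1, 218.8], [230.3, 220.2], [226.3, 213.3], [226.9, 204.3]]
```

View pics/w3c.png

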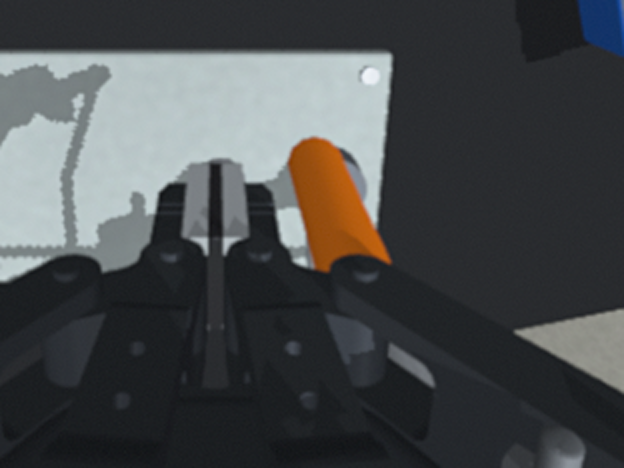

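The crop shows the orange post under the gripper's right knuckle, near (330,200) in the crop. That puts its y near 0.144, so the bar is about 90 mm back. Now I check whether the hook swings.

Run:
```python
from h import *
for i in range(12):
    s=observe();b=camera("side");print(round(float(s["clock"]),2),[x[:2] for x in blob(b,(0,150,80),(6,255,255),(200,180,245,240))[0]])
```

```text
6.95 [(19, [223.21, 200.42]), (7, [229.29, 218.71])]
7.0 [(9, [222.56, 198.78])]
7.05 []
7.1 []
7.15 []
7.2 []
7.25 []
7.3 []
7.35 []
7.4 [(8, [222.62, 198.38])]
7.45 [(16, [222.88, 200.31])]
7.5 [(25, [223.32, 201.84]), (22, [229.73, 219.14])]
```

The hook is swinging freely with a period of about 0.75 s. I'll lift off the handle, back out to stand (−0.14, 0), then turn 90° so the back of an open finger faces the hook's point.

send_rows(targets=[{"linear":[0,0,-0.4],"turn":0,"hand":0},{"linear":[0,0,-0.4],"turn":0,"hand":0},{"linear":[0.1,-0.4,0],"turn":0,"hand":0},{"linear":[0.1,-0.4,0],"turn":0,"hand":0},{"linear":[0.1,-0.37,0],"turn":0,"hand":0.5},{"linear":[0,0,0],"turn":0,"hand":1},{"linear":[0,0,0],"turn":0,"hand":1},{"linear":[0,0,0],"turn":0,"hand":1}])

```text
clock: 8.55
ee_pos: [0.454, 0.0786, 0.3413]
ee_rot: [0.0, 0.114, 0.994, 0.0]
force: [0.4, 0.4, -0.0]
grip_width: 0.0721
grip_force: 0.0
```

Run:
```python
from h import *
s=observe();where(s);print(s["joint_pos"].round(2),s["grip_width"])
```

```text
t 8.55 stand xyz [-0.15    0.      0.3413] yaw(y) 76.93 F [ 0.38  0.42 -0.03]
[-0.66  0.    0.36  1.91 -0.    1.22  1.04] 0.0721463184434785
```

send_rows(targets=[{"linear":[0,0,0],"turn":-0.0556,"hand":1},{"linear":[0,0,0],"turn":-0.0556,"hand":1},{"linear":[0,0,0],"turn":-0.0556,"hand":1},{"linear":[0,0,0],"turn":-0.0556,"hand":1},{"linear":[0,0,0],"turn":-0.0556,"hand":1},{"linear":[0,0,0],"turn":-0.0556,"hand":1},{"linear":[0,0,0],"turn":-0.0556,"hand":1},{"linear":[0,0,0],"turn":-0.0556,"hand":1}])

```text
clock: 9.55
ee_pos: [0.454, 0.0783, 0.3411]
ee_rot: [-0.0, -0.554, 0.832, -0.0]
force: [0.1, 0.2, -0.4]
grip_width: 0.0856
grip_force: 0.0
```

send_rows(targets=[{"linear":[0,0,0],"turn":-0.0552,"hand":1},{"linear":[0,0,0.4],"turn":0,"hand":1},{"linear":[0,0,0.4],"turn":0,"hand":1},{"linear":[0,0,0.4],"turn":0,"hand":1},{"linear":[0,0,0.3],"turn":0,"hand":1},{"linear":[0,-0.05,0],"turn":0,"hand":1},{"linear":[0,-0.05,0],"turn":0,"hand":1},{"linear":[0,0,0],"turn":0,"hand":1}])

```text
clock: 10.55
ee_pos: [0.465, 0.0753, 0.1927]
ee_rot: [0.001, -0.621, 0.784, -0.001]
force: [0.2, -0.2, -0.4]
grip_width: 0.0854
grip_force: 0.0
```

Run:
```python
from h import *
s=observe();where(s);print(s["joint_pos"].round(2),s["grip_width"])
W=[];S=[];
for i in range(8):
    w=camera("wrist");b=camera("side");W.append(w);S.append(b)
    print(blob(w,(0,150,60),(6,255,255),None,15)[0][:3],blob(b,(0,150,80),(6,255,255),(200,180,245,240))[0][:3])
w=W[0]
m=np.vstack([np.hstack([cv2.resize(W[i],(400,300)) for i in(0,3)]),np.hstack([cv2.resize(S[i][130:265,160:340],(400,300),interpolation=cv2.INTER_CUBIC) for i in (0,3)])])
cv2.imwrite("pics/m4.png",m[:,:,::-1])
```

```text
t 10.55 stand xyz [-0.1385 -0.0007  0.1927] yaw(y) 166.82 F [ 0.24 -0.18 -0.44]
[-0.62  0.19  0.37  2.09 -0.09  0.88  2.71] 0.08540571423137655
[(421, [6.24, 270.06], [0, 255, 17, 37])] [(46, [218.5, 209.04], [215, 202, 10, 12]), (27, [218.0, 196.33], [214, 194, 8, 5])]
[] [(47, [215.64, 205.23], [212, 199, 10, 12]), (25, [216.2, 194.12], [212, 192, 9, 5])]
[] [(45, [217.02, 207.38], [213, 200, 10, 13]), (29, [216.66, 195.34], [213, 193, 8, 5])]
[] [(52, [221.69, 212.79], [218, 206, 10, 12]), (30, [220.27, 199.0], [217, 196, 7, 7])]
[(1728, [21.1, 283.77], [0, 258, 48, 63])] [(59, [226.64, 216.95], [222, 210, 10, 13]), (34, [222.71, 201.29], [220, 197, 6, 10])]
[(1731, [41.91, 277.91], [0, 262, 76, 42])] [(56, [227.04, 217.43], [222, 210, 11, 13]), (29, [223.03, 201.9], [221, 199, 5, 8])]
[(1780, [32.23, 281.07], [0, 260, 62, 65])] [(53, [223.77, 214.81], [220, 208, 10, 12]), (28, [220.89, 200.29], [218, 197, 7, 8])]
[(290, [4.83, 271.78], [0, 258, 14, 32])] [(48, [218.6, 209.31], [215, 202, 10, 13]), (28, [217.86, 196.39], [214, 194, 8, 5])]
```

View pics/m4.png

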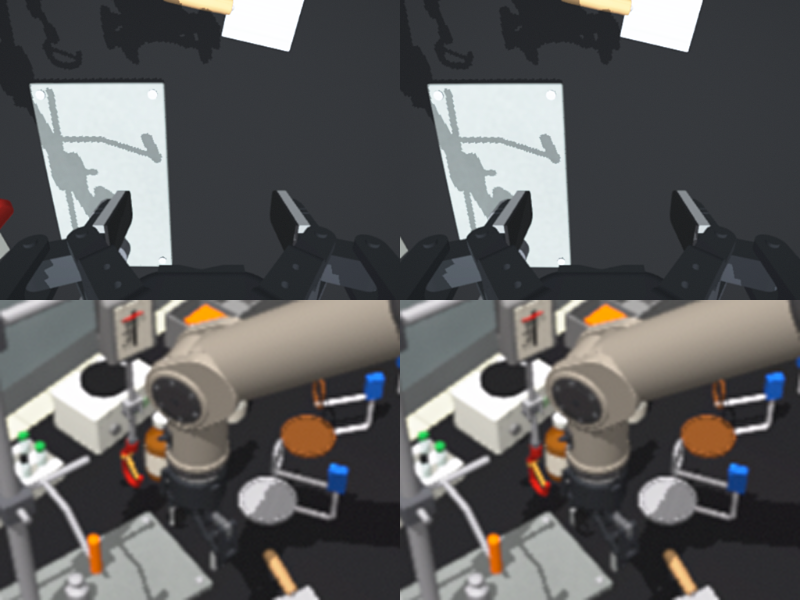

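The side view shows the red hook swinging between columns 215.6 and 227, with the bench clear around the gripper. The wrist view shows that the gripper's knuckles stick out past the finger backs. I'll drop 25 mm so a knuckle meets the hook's point squarely, then creep in at 4 mm/s.

send_rows(targets=[{"linear":[0,0,0.25],"turn":0,"hand":1},{"linear":[0,-0.01,0],"turn":0,"hand":1},{"linear":[0,-0.01,0],"turn":0,"hand":1},{"linear":[0,-0.01,0],"turn":0,"hand":1},{"linear":[0,-0.005,0],"turn":0,"hand":1},{"linear":[0,-0.005,0],"turn":0,"hand":1},{"linear":[0,-0.005,0],"turn":0,"hand":1},{"linear":[0,-0.005,0],"turn":0,"hand":1}])

```text
clock: 12.35
ee_pos: [0.4683, 0.0738, 0.1663]
ee_rot: [-0.0, -0.621, 0.784, 0.0]
force: [0.2, -0.8, -0.2]
grip_width: 0.0855
grip_force: 0.0
```

send_rows(targets=[{"linear":[0,-0.005,0],"turn":0,"hand":1},{"linear":[0,-0.005,0],"turn":0,"hand":1},{"linear":[0,-0.005,0],"turn":0,"hand":1},{"linear":[0,-0.005,0],"turn":0,"hand":1},{"linear":[0,-0.005,0],"turn":0,"hand":1},{"linear":[0,-0.005,0],"turn":0,"hand":1},{"linear":[0,-0.005,0],"turn":0,"hand":1},{"linear":[0,-0.005,0],"turn":0,"hand":1}])

```text
clock: 13.35
ee_pos: [0.4722, 0.0729, 0.1663]
ee_rot: [0.0, -0.621, 0.784, -0.0]
force: [0.2, 0.0, 0.5]
grip_width: 0.0853
grip_force: 0.0
```

send_rows(targets=[{"linear":[0,-0.005,0],"turn":0,"hand":1},{"linear":[0,-0.005,0],"turn":0,"hand":1},{"linear":[0,-0.005,0],"turn":0,"hand":1},{"linear":[0,-0.005,0],"turn":0,"hand":1},{"linear":[0,-0.005,0],"turn":0,"hand":1},{"linear":[0,-0.005,0],"turn":0,"hand":1},{"linear":[0,-0.005,0],"turn":0,"hand":1},{"linear":[0,-0.005,0],"turn":0,"hand":1}])

```text
clock: 14.35
ee_pos: [0.4761, 0.072, 0.1663]
ee_rot: [0.0, -0.621, 0.784, 0.0]
force: [-0.9, -0.0, 0.2]
grip_width: 0.0854
grip_force: 0.0
```

```bash
cat > track.py <<'E'
from h import *
import sys
s=observe();where(s);n=int(sys.argv[1])
for i in range(n):
    b=camera(["side","wrist"][0]);r=blob(b,(0,150,80),(6,255,255),(200,180,245,240))[0]
    print([(x[0],x[1]) for x in r[:2]])
w=camera("wrist");print("w",blob(w,(0,150,60),(6,255,255),None,15)[0][:2]);cv2.imwrite(f"pics/{sys.argv[2]}.png",w[:,:,::-1])
E
python3 track.py 8 w5
```

```text
t 14.35 stand xyz [-0.127  -0.0013  0.1663] yaw(y) 166.83 F [-0.86 -0.03  0.19]
[(47, [220.47, 211.3]), (26, [219.04, 198.0])]
[(53, [222.89, 213.91]), (29, [220.76, 199.34])]
[(54, [224.72, 215.48]), (30, [221.7, 200.8])]
[(50, [225.88, 216.92]), (32, [222.69, 201.38])]
[(44, [225.41, 216.86]), (33, [222.58, 201.24])]
[(56, [224.68, 215.61]), (31, [221.65, 200.84])]
[(54, [223.11, 214.11]), (27, [220.59, 199.48])]
[(51, [220.78, 211.71]), (33, [219.61, 198.12])]
w []
```

The swing has dropped from about 5.9 to 4.5 px of amplitude, so the light touches are taking energy out. I continue.

send_rows(targets=[{"linear":[0,-0.005,0],"turn":0,"hand":1},{"linear":[0,-0.005,0],"turn":0,"hand":1},{"linear":[0,-0.005,0],"turn":0,"hand":1},{"linear":[0,-0.005,0],"turn":0,"hand":1},{"linear":[0,-0.005,0],"turn":0,"hand":1},{"linear":[0,-0.005,0],"turn":0,"hand":1},{"linear":[0,-0.005,0],"turn":0,"hand":1},{"linear":[0,-0.005,0],"turn":0,"hand":1}])

```text
clock: 15.8
ee_pos: [0.48, 0.0711, 0.1663]
ee_rot: [-0.0, -0.621, 0.784, 0.0]
force: [0.3, -0.4, 0.0]
grip_width: 0.0855
grip_force: 0.0
```

send_rows(targets=[{"linear":[0,-0.005,0],"turn":0,"hand":1},{"linear":[0,-0.005,0],"turn":0,"hand":1},{"linear":[0,-0.005,0],"turn":0,"hand":1},{"linear":[0,-0.005,0],"turn":0,"hand":1},{"linear":[0,-0.005,0],"turn":0,"hand":1},{"linear":[0,-0.005,0],"turn":0,"hand":1},{"linear":[0,-0.005,0],"turn":0,"hand":1},{"linear":[0,-0.005,0],"turn":0,"hand":1}])

```text
clock: 16.8
ee_pos: [0.4839, 0.0702, 0.1663]
ee_rot: [0.0, -0.621, 0.784, 0.0]
force: [0.5, 0.6, -0.1]
grip_width: 0.0855
grip_force: 0.0
```

send_rows(targets=[{"linear":[0,-0.005,0],"turn":0,"hand":1},{"linear":[0,-0.005,0],"turn":0,"hand":1},{"linear":[0,-0.005,0],"turn":0,"hand":1},{"linear":[0,-0.005,0],"turn":0,"hand":1},{"linear":[0,-0.005,0],"turn":0,"hand":1},{"linear":[0,-0.005,0],"turn":0,"hand":1},{"linear":[0,-0.005,0],"turn":0,"hand":1},{"linear":[0,-0.005,0],"turn":0,"hand":1}])

```text
clock: 17.8
ee_pos: [0.4877, 0.0693, 0.1663]
ee_rot: [-0.0, -0.621, 0.784, 0.0]
force: [0.9, -0.4, -0.2]
grip_width: 0.0855
grip_force: 0.0
```

send_rows(targets=[{"linear":[0,-0.005,0],"turn":0,"hand":1},{"linear":[0,-0.005,0],"turn":0,"hand":1},{"linear":[0,-0.005,0],"turn":0,"hand":1},{"linear":[0,-0.005,0],"turn":0,"hand":1},{"linear":[0,-0.005,0],"turn":0,"hand":1},{"linear":[0,-0.005,0],"turn":0,"hand":1},{"linear":[0,-0.005,0],"turn":0,"hand":1},{"linear":[0,-0.005,0],"turn":0,"hand":1}])

```text
clock: 18.8
ee_pos: [0.4917, 0.0684, 0.1663]
ee_rot: [0.0, -0.621, 0.784, -0.0]
force: [-1.0, -1.5, 0.6]
grip_width: 0.0853
grip_force: 0.0
```

```bash
python3 track.py 9 w6
```

```text
t 18.8 stand xyz [-0.111  -0.0012  0.1663] yaw(y) 166.83 F [-0.97 -1.53  0.61]
[(52, [219.83, 210.37]), (30, [219.03, 197.27])]
[(48, [220.44, 211.35]), (29, [219.21, 198.24])]
[(46, [221.57, 212.76]), (30, [219.97, 198.4])]
[(44, [222.09, 213.52]), (30, [220.47, 199.33])]
[(45, [222.36, 213.91]), (30, [220.73, 199.57])]
[(47, [222.55, 213.89]), (30, [220.73, 199.57])]
[(44, [222.23, 213.91]), (31, [220.48, 199.45])]
[(51, [222.02, 212.92]), (30, [220.43, 199.03])]
[(50, [221.46, 212.38]), (29, [219.72, 198.31])]
w [(799, [9.89, 305.17], [0, 285, 27, 50])]
```

send_rows(targets=[{"linear":[0,-0.005,0],"turn":0,"hand":1},{"linear":[0,-0.005,0],"turn":0,"hand":1},{"linear":[0,-0.005,0],"turn":0,"hand":1},{"linear":[0,-0.005,0],"turn":0,"hand":1},{"linear":[0,-0.005,0],"turn":0,"hand":1},{"linear":[0,-0.005,0],"turn":0,"hand":1},{"linear":[0,-0.005,0],"turn":0,"hand":1},{"linear":[0,-0.005,0],"turn":0,"hand":1}])

```text
clock: 20.3
ee_pos: [0.4955, 0.0674, 0.1663]
ee_rot: [-0.0, -0.621, 0.784, 0.0]
force: [0.2, 0.2, -0.2]
grip_width: 0.0854
grip_force: 0.0
```

send_rows(targets=[{"linear":[0,-0.005,0],"turn":0,"hand":1},{"linear":[0,-0.005,0],"turn":0,"hand":1},{"linear":[0,-0.005,0],"turn":0,"hand":1},{"linear":[0,-0.005,0],"turn":0,"hand":1},{"linear":[0,-0.005,0],"turn":0,"hand":1},{"linear":[0,-0.005,0],"turn":0,"hand":1},{"linear":[0,-0.005,0],"turn":0,"hand":1},{"linear":[0,0,0],"turn":0,"hand":1}])

```text
clock: 21.3
ee_pos: [0.499, 0.0666, 0.1663]
ee_rot: [0.0, -0.621, 0.784, -0.0]
force: [0.0, -0.9, -0.3]
grip_width: 0.0857
grip_force: 0.0
```

```bash
python3 track.py 10 w7
```

```text
t 21.3 stand xyz [-0.1035 -0.0012  0.1663] yaw(y) 166.83 F [ 0.02 -0.93 -0.28]
[(43, [220.88, 212.42]), (31, [219.94, 198.16])]
[(45, [220.91, 212.53]), (30, [219.97, 198.4])]
[(45, [221.0, 212.69]), (33, [220.09, 198.76])]
[(42, [221.02, 212.62]), (30, [220.13, 198.57])]
[(44, [220.98, 212.55]), (31, [220.06, 198.42])]
[(43, [220.91, 212.47]), (31, [219.45, 198.87])]
[(44, [220.86, 212.34]), (31, [219.71, 198.32])]
[(47, [220.94, 212.09]), (30, [219.83, 198.27])]
[(44, [221.07, 212.11]), (30, [219.63, 198.3])]
[(46, [221.07, 212.28]), (31, [219.9, 198.32])]
w [(847, [22.13, 295.5], [0, 285, 52, 22])]
```

The hook is still to within about 0.1 px (0.5 mm). I hold briefly, then back away slowly.

send_rows(targets=[{"linear":[0,0,0],"turn":0,"hand":1},{"linear":[0,0,0],"turn":0,"hand":1},{"linear":[0,0.005,0],"turn":0,"hand":1},{"linear":[0,0.005,0],"turn":0,"hand":1},{"linear":[0,0.005,0],"turn":0,"hand":1},{"linear":[0,0.005,0],"turn":0,"hand":1},{"linear":[0,0.005,0],"turn":0,"hand":1},{"linear":[0,0.005,0],"turn":0,"hand":1}])

```text
clock: 22.85
ee_pos: [0.496, 0.0673, 0.1663]
ee_rot: [0.0, -0.621, 0.784, 0.0]
force: [0.0, -0.3, -0.4]
grip_width: 0.0855
grip_force: 0.0
```

send_rows(targets=[{"linear":[0,0.005,0],"turn":0,"hand":1},{"linear":[0,0.005,0],"turn":0,"hand":1},{"linear":[0,0.01,0],"turn":0,"hand":1},{"linear":[0,0.02,0],"turn":0,"hand":1},{"linear":[0,0.05,0],"turn":0,"hand":1},{"linear":[0,0.1,0],"turn":0,"hand":1},{"linear":[0,0.15,0],"turn":0,"hand":1},{"linear":[0,0.2,0],"turn":0,"hand":1}])

```text
clock: 23.85
ee_pos: [0.4422, 0.0799, 0.1662]
ee_rot: [-0.0, -0.621, 0.784, 0.0]
force: [0.2, 0.7, 0.6]
grip_width: 0.0853
grip_force: 0.0
```

```bash
python3 track.py 10 w8
python3 - <<'E'
from h import *
im=camera("side");cv2.imwrite("pics/s8.png",im[:,:,::-1])
t=camera("top");cv2.imwrite("pics/t8.png",t[:,:,::-1])
print(blob(im,(100,150,100),(125,255,255),(270,140,400,260),10)[0]);print(blob(t,(100,150,100),(125,255,255),(260,190,320,250),5)[0])
print(observe()["joint_pos"].round(2))
E
```

```text
t 23.85 stand xyz [-0.1618 -0.0015  0.1662] yaw(y) 166.82 F [0.25 0.69 0.65]
[(49, [221.43, 212.43]), (29, [219.72, 198.28])]
[(47, [221.19, 212.32]), (33, [219.82, 198.61])]
[(46, [221.65, 212.87]), (32, [219.59, 198.75])]
[(51, [221.67, 212.61]), (28, [220.32, 198.46])]
[(50, [221.74, 212.86]), (30, [220.13, 198.57])]
[(51, [221.86, 212.8]), (31, [220.19, 198.94])]
[(49, [221.76, 212.73]), (33, [220.09, 198.82])]
[(53, [221.7, 212.68]), (30, [220.13, 198.5])]
[(51, [221.67, 212.61]), (30, [219.97, 198.4])]
[(48, [221.29, 212.35]), (31, [219.48, 198.74])]
w []
[(111, [311.39, 209.32], [307, 203, 10, 14]), (83, [369.36, 207.58], [366, 201, 8, 15]), (71, [328.15, 169.49], [324, 165, 10, 10])]
[(42, [297.43, 234.1], [295, 230, 6, 9])]
[-0.63  0.19  0.36  2.16 -0.09  0.8   2.7 ]
```

The hook hangs free and still, with only about 0.3 px of residual swing. Next I move above the steel pan and turn to its yaw.

send_rows(targets=[{"linear":[0,0.1,-0.5],"turn":0.052,"hand":1},{"linear":[0,0,-0.5],"turn":0.053,"hand":1},{"linear":[0,0,0],"turn":0.053,"hand":1},{"linear":[0,0,0],"turn":0.053,"hand":1},{"linear":[0,0,0],"turn":0.053,"hand":1},{"linear":[0,0,0],"turn":0.052,"hand":1},{"linear":[0.16,-0.4,0],"turn":0,"hand":1},{"linear":[0.16,-0.4,0],"turn":0,"hand":1}])

```text
clock: 25.5
ee_pos: [0.4309, -0.0051, 0.2663]
ee_rot: [0.0, -0.174, 0.985, -0.0]
force: [0.7, -0.2, 0.5]
grip_width: 0.0854
grip_force: 0.0
```

send_rows(targets=[{"linear":[0.16,-0.4,0],"turn":0,"hand":1},{"linear":[0.16,-0.4,0],"turn":0,"hand":1},{"linear":[0.16,-0.4,0],"turn":0,"hand":1},{"linear":[0.16,-0.4,0],"turn":0,"hand":1},{"linear":[0.1,-0.4,0],"turn":0,"hand":1},{"linear":[0,-0.1,0],"turn":0,"hand":1},{"linear":[0,0,0],"turn":0,"hand":1},{"linear":[0,0,0],"turn":0,"hand":1}])

```text
clock: 26.5
ee_pos: [0.4331, -0.2254, 0.266]
ee_rot: [-0.0, -0.174, 0.985, 0.0]
force: [0.3, 0.9, 0.6]
grip_width: 0.0854
grip_force: 0.0
```

Run:
```python
from h import *
s=observe();where(s);print(s["ee_pos"].round(4),s["joint_pos"].round(2));T=T_cam("wrist",s);w=camera("wrist");cv2.imwrite("pics/w9.png",w[:,:,::-1])
bb=blob(w,(100,150,60),(125,255,255),None,100)[0];print(bb[:4])
for n in("pan_grip","pan_link","pan"):print(n,[(np.round(d["at"]),round(d["p"],2)) for d in find_in(n,"wrist")])
q=cv2.imread("pics/w9.png");cv2.imwrite("pics/w9c.png",cv2.resize(q,(800,600),interpolation=cv2.INTER_CUBIC))
```

```text
t 26.5 stand xyz [-0.1003 -0.3006  0.266 ] yaw(y) 110.06 F [0.34 0.92 0.59]
[ 0.4331 -0.2254  0.266 ] [-0.32  0.14  0.76  1.98 -0.11  1.06  2.41]
[(1341, [32.56, 174.57], [5, 156, 57, 39]), (532, [250.99, 173.85], [243, 156, 18, 39])]
pan_grip [(array([91., 29.]), 0.89), (array([117., 207.]), 0.7), (array([253., 229.]), 0.55), (array([  2., 133.]), 0.37)]
pan_link [(array([94., 32.]), 0.8), (array([110., 210.]), 0.75), (array([  2., 129.]), 0.62), (array([254., 227.]), 0.58)]
pan [(array([115., 209.]), 0.96), (array([96., 30.]), 0.81), (array([254., 233.]), 0.75), (array([192., 333.]), 0.34)]
```

View pics/w9c.png

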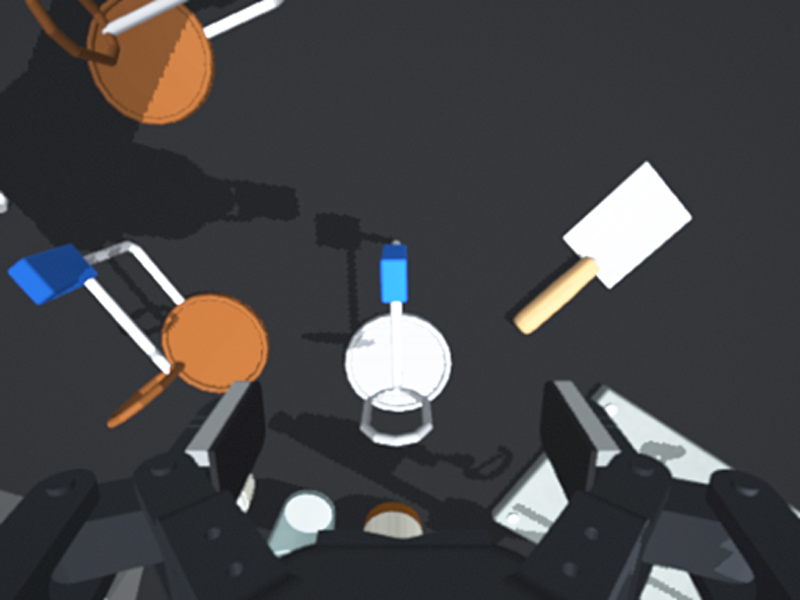

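The enlarged wrist view confirms the steel-dish pan in the middle: block top at (394,281), link top bar at (396,437), in view pixels. The brown pan is to the left and the spatula to the right. I compute the offsets.

Run:
```python
from h import *
s=observe();T=T_cam("wrist",s);k=512/800
f=lambda x,y:((x+.5)*k-.5,(y+.5)*k-.5)
g=atz("wrist",f(394,282),.125,T);l=atz("wrist",f(396,437),.145,T);d=atz("wrist",f(398,362),.01,T)
for n,p in(("grip",g),("link",l),("dish",d)):print(n,p.round(4))
v=l-g;print("len",np.hypot(*v[:2]),"yaw",np.degrees(np.arctan2(v[1],v[0])));v=d-g;print(np.hypot(*v[:2]),np.degrees(np.arctan2(v[1],v[0])))
Rt=R.from_quat(np.roll(s["ee_rot"],-1)).as_matrix();print("tool delta",Rt.T@(np.array([*g[:2],.0863])-s["ee_pos"]))
# stand refine: base corners/pin? 
print(find_in("weight","wrist")[:1])
```

```text
grip [ 0.4382 -0.229   0.125 ]
link [ 0.5293 -0.1947  0.145 ]
dish [ 0.5402 -0.1904  0.01  ]
len 0.09729938339744487 yaw 20.62594133813703
0.10901240557608596 20.686175381773772
tool delta [-0.00364178 -0.00465384  0.18001791]
[]
```

send_rows(targets=[{"linear":[-0.02,-0.046,0.3],"turn":-0.003,"hand":1},{"linear":[0,0,0.4],"turn":0,"hand":1},{"linear":[0,0,0.4],"turn":0,"hand":1},{"linear":[0,0,0.4],"turn":0,"hand":1},{"linear":[0,0,0.3],"turn":0,"hand":1},{"linear":[0,0,0],"turn":0,"hand":1},{"linear":[0,0,0],"turn":0,"hand":0.3},{"linear":[0,0,0],"turn":0,"hand":0}])

```text
clock: 27.75
ee_pos: [0.4375, -0.2308, 0.0876]
ee_rot: [0.001, -0.178, 0.984, -0.0]
force: [0.9, -0.2, 0.6]
grip_width: 0.0512
grip_force: 0.0
```

send_rows(targets=[{"linear":[0,0,0],"turn":0,"hand":0},{"linear":[0,0,0],"turn":0,"hand":0},{"linear":[0,0,0],"turn":0,"hand":0},{"linear":[0,0,0],"turn":0,"hand":0},{"linear":[0,0,-0.1],"turn":0,"hand":0},{"linear":[0,0,-0.2],"turn":0,"hand":0},{"linear":[0,0,-0.2],"turn":0,"hand":0},{"linear":[0,0,0],"turn":0,"hand":0}])

```text
clock: 28.75
ee_pos: [0.4371, -0.2308, 0.1374]
ee_rot: [0.001, -0.178, 0.984, -0.0]
force: [-0.4, -0.9, -2.8]
grip_width: 0.0153
grip_force: 59.1
```

Run:
```python
from h import *
s=observe();where(s);print(s["grip_width"],s["grip_force"],s["ee_pos"].round(4));T=T_cam("wrist",s);w=camera("wrist");b=camera("side")
for n in range(3):
    b=camera("side");print([(x[0],x[1]) for x in blob(b,(0,150,80),(6,255,255),(200,180,245,240))[0][:2]])
q=np.vstack([cv2.resize(w,(600,450)),cv2.resize(b[170:270,230:430],(600,300))])[:, :]
q=np.hstack([cv2.resize(w,(512,384)),cv2.resize(b[130:280,200:312],(287,384))]);cv2.imwrite("pics/m9.png",q[:,:,::-1])
```

```text
t 28.75 stand xyz [-0.0952 -0.3049  0.1374] yaw(y) 110.5 F [-0.44 -0.93 -2.79]
0.01533911490955321 59.135887026786804 [ 0.4371 -0.2308  0.1374]
[(45, [221.56, 212.91]), (32, [219.56, 198.78])]
[(52, [221.69, 212.5]), (27, [220.41, 198.44])]
[(52, [221.67, 212.69]), (29, [220.21, 198.59])]
```

View pics/m9.png

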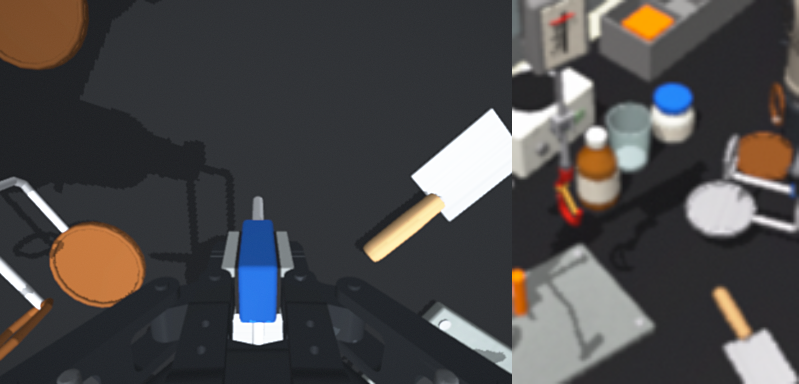

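The pan is held firmly (15.3 mm grip, 2.8 N lifted), and the hook still hangs steady in the side view. I carry the pan towards the hook in two parts and turn it to the stand's yaw midway.

send_rows(targets=[{"linear":[-0.08,0.18,-0.1],"turn":0,"hand":0},{"linear":[-0.17,0.36,-0.1],"turn":0,"hand":0},{"linear":[-0.17,0.36,-0.1],"turn":0,"hand":0},{"linear":[-0.17,0.36,-0.1],"turn":0,"hand":0},{"linear":[-0.17,0.36,-0.1],"turn":0,"hand":0},{"linear":[-0.1,0.18,-0.03],"turn":0,"hand":0},{"linear":[0,0,0],"turn":0.03,"hand":0},{"linear":[0,0,0],"turn":0.04,"hand":0}])

```text
clock: 30.0
ee_pos: [0.4535, -0.0314, 0.1888]
ee_rot: [-0.001, -0.067, 0.998, -0.0]
force: [-0.3, 0.5, -2.1]
grip_width: 0.0152
grip_force: 59.2
```

send_rows(targets=[{"linear":[0,0,0],"turn":0.04,"hand":0},{"linear":[0,0,0],"turn":0.04,"hand":0},{"linear":[0,0,0],"turn":0.038,"hand":0},{"linear":[0.05,0.2,0],"turn":0,"hand":0},{"linear":[0.1,0.3,0],"turn":0,"hand":0},{"linear":[0.1,0.3,0],"turn":0,"hand":0},{"linear":[0,0.25,0],"turn":0,"hand":0},{"linear":[0,0,0],"turn":0,"hand":0}])

```text
clock: 31.0
ee_pos: [0.4546, 0.0781, 0.1891]
ee_rot: [0.0, 0.115, 0.993, -0.0]
force: [0.4, -0.5, -1.8]
grip_width: 0.0154
grip_force: 59.2
```

```bash
cat > ov.py <<'E'
from h import *
import sys
st=(.600,.044,-.2325)
def hookpts(dx=0,dy=0,dz=0,sw=0):
    a=np.linspace(0,np.pi,15);x=np.r_[-.022,-.018*np.cos(a),.018,0,0];z=np.r_[-.127,-.145-.018*np.sin(a),-.13,-.105,0]
    return tow(st,np.c_[x*np.cos(sw)+z*np.sin(sw)+dx,0*x+dy,.36-x*np.sin(sw)+z*np.cos(sw)+dz])
def linkpts(s,L=.099,h=.0574):
    # tool frame: x=-L, y, z up = -toolz ; closed oblong bar centres 42 x 64
    Rt=R.from_quat(np.roll(s["ee_rot"],-1)).as_matrix()
    P=np.array([[-L,y,-(h+z)] for y,z in[(-.021,-.008),(-.012,0),(.012,0),(.021,-.008),(.021,-.064),(-.021,-.064),(-.021,-.008)]])
    return P@Rt.T+s["ee_pos"]
def view(name,s,b,x0=190,y0=165,w=60,h=75,k=6.6,dx=0):
    c=cv2.resize(b[y0:y0+h,x0:x0+w],None,fx=k,fy=k,interpolation=cv2.INTER_CUBIC)[:,:,::-1].copy();o=c.copy()
    for P,col in((hookpts(dx),(0,255,0)),(linkpts(s),(255,255,0))):
        p=((proj("side",P)-[x0,y0]+.5)*k-.5).round().astype(int);cv2.polylines(o,[p],False,col,1)
    cv2.imwrite(f"pics/{name}.png",np.hstack([c,o])[:600,:800])
E
python3 - <<'E'
from ov import *
s=observe();where(s);print(s["grip_width"])
b=camera("side");cv2.imwrite("pics/s10.png",b[:,:,::-1])
for n in range(10):
    b=camera("side");print([(x[0],x[1]) for x in blob(b,(0,150,80),(6,255,255),(200,180,245,240))[0][:2]])
view("v10",s,b,195,170,60,75)
E
```

```text
t 31.0 stand xyz [-0.1493 -0.0003  0.1891] yaw(y) 76.84 F [ 0.44 -0.53 -1.77]
0.015409908399235811
[(50, [221.52, 212.44]), (29, [220.21, 198.59])]
[(47, [221.47, 212.62]), (31, [220.23, 198.74])]
[(47, [221.47, 212.62]), (32, [220.16, 198.72])]
[(50, [221.36, 212.46]), (28, [220.14, 198.54])]
[(49, [221.33, 212.45]), (29, [220.07, 198.34])]
[(48, [221.29, 212.35]), (32, [219.59, 198.75])]
[(46, [221.22, 212.26]), (32, [219.81, 198.28])]
[(52, [221.27, 212.15]), (29, [219.72, 198.28])]
[(49, [221.1, 211.73]), (28, [219.82, 198.21])]
[(50, [221.26, 212.08]), (31, [219.9, 198.32])]
```

View pics/v10.png

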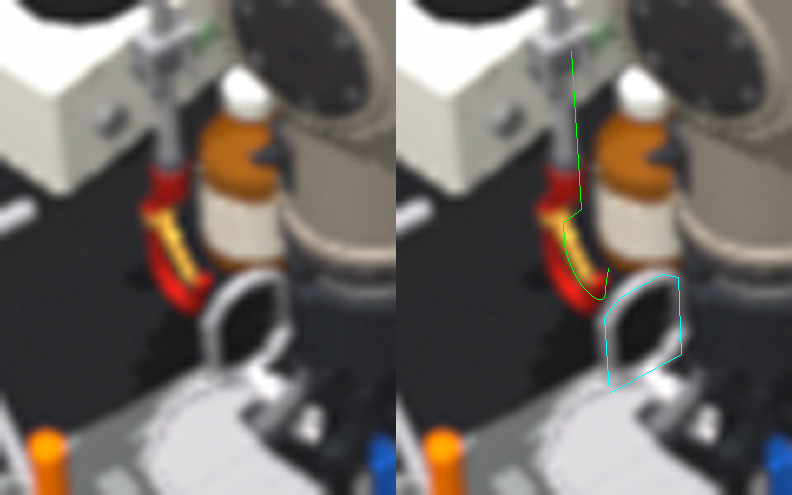

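The left panel shows the hook's red bowl around (185,300) with its brass latch, the point at (205,280), and the link ring at (248,320). In the overlay the link model fits. The hook model needs about 10 px left and 8 px down, so the hook sits a few mm to +y. I fit that numerically.

Run:
```python
from ov import *
s=observe();b=cv2.imread("pics/s10.png")[:,:,::-1].copy()
x0,y0,w,h,k=195,170,60,75,8
c=cv2.resize(b[y0:y0+h,x0:x0+w],None,fx=k,fy=k,interpolation=cv2.INTER_CUBIC)
hsv=cv2.cvtColor(c,cv2.COLOR_RGB2HSV)
red=((hsv[...,0]<7)|(hsv[...,0]>173))&(hsv[...,1]>130)&(hsv[...,2]>70)
brass=(hsv[...,0]>12)&(hsv[...,0]<30)&(hsv[...,1]>90)&(hsv[...,2]>120);brass[:,:140]|=False
ry,rx=np.nonzero(red);print("red bbox full px",rx.min()/k+x0,rx.max()/k+x0,ry.min()/k+y0,ry.max()/k+y0)
z2=lambda P:((proj("side",P)-[x0,y0]+.5)*k-.5)
def model(dx,dy,dz=0,sw=0):
    m=np.zeros(c.shape[:2],np.uint8);P=hookpts(dx,dy,dz,sw)[:-1];t=int(round(.008*312*k))
    cv2.polylines(m,[z2(P[:-1]).round().astype(int)],False,1,t);return m>0
dil=cv2.morphologyEx(red.astype(np.uint8),cv2.MORPH_CLOSE,np.ones((25,25)))>0
best=[]
for dx in np.arange(-.008,.0081,.001):
    for dy in np.arange(-.004,.016,.001):
        m=model(dx,dy);low=np.zeros_like(m);low[(205-y0)*k:]=1
        M=m&low;D=dil&low;best.append(((M&D).sum()/(M|D).sum(),dx.round(4),dy.round(4)))
best.sort(reverse=True);print(best[:6])
g=cv2.cvtColor(c,cv2.COLOR_RGB2GRAY);seed=(int((232.6-x0)*k),int((218.5-y0)*k))
for th in(60,75,90):
    n,l,S,ce=cv2.connectedComponentsWithStats((g<th).astype(np.uint8));i=l[seed[1],seed[0]];print(th,i,S[i],(ce[i]/k+[x0,y0]).round(2))
Rt=R.from_quat(np.roll(s["ee_rot"],-1)).as_matrix()
print("hole pred",proj("side",Rt@np.array([-.099,0,-(.0574-.032)])+s["ee_pos"]))
J=proj("side",tow(st,[[0,0,.2],[.01,0,.2],[0,.01,.2],[0,0,.21]]));print("px per 10mm x,y,z",(J[1:]-J[0]).round(2).tolist())
# rod axis in gray rows
for r in (185,190):
    row=b[r,212:232].astype(int);print(r,row[:,0].tolist())
print(proj("side",tow(st,[[0,0,.33],[0,0,.31],[0,0,.29]])).round(2))
```

```text
red bbox full px 216.5 227.75 195.625 218.125
[(np.float64(0.7153033652665193), np.float64(-0.002), np.float64(0.008)), (np.float64(0.7147435897435898), np.float64(-0.001), np.float64(0.008)), (np.float64(0.7065533980582525), np.float64(-0.003), np.float64(0.009)), (np.float64(0.7002909796314258), np.float64(-0.003), np.float64(0.008)), (np.float64(0.6995328251782641), np.float64(0.0), np.float64(0.007)), (np.float64(0.699304055675546), np.float64(-0.004), np.float64(0.009))]
60 10 [ 261  351   68   92 4224] [231.8  219.49]
75 8 [ 259  349   73   96 4771] [231.86 219.44]
90 9 [  257   292   223   308 40862] [244.26 225.88]
hole pred [[232.73561042 219.21089017]]
px per 10mm x,y,z [[-1.71, -1.88], [-2.61, 1.37], [-0.13, -2.08]]
185 [149, 146, 152, 157, 157, 148, 126, 117, 123, 116, 111, 87, 54, 42, 39, 46, 93, 166, 221, 231]
190 [106, 128, 142, 126, 91, 59, 71, 111, 129, 111, 66, 41, 47, 88, 136, 153, 161, 171, 178, 180]
[[221.49 184.41]
 [221.79 189.03]
 [222.08 193.56]]
```

Relative to kinematics, the hook is about 2 mm to −x and 5 mm to +y of the link. I centre in y and pass the link over the point, so the bar ends about 12 mm to the point's side of the hook axis.

send_rows(targets=[{"linear":[0,0.025,0],"turn":0,"hand":0},{"linear":[-0.02,0.025,0],"turn":0,"hand":0},{"linear":[-0.04,0,0],"turn":0,"hand":0},{"linear":[-0.06,0,0],"turn":0,"hand":0},{"linear":[-0.06,0,0],"turn":0,"hand":0},{"linear":[-0.06,0,0],"turn":0,"hand":0},{"linear":[-0.06,0,0],"turn":0,"hand":0},{"linear":[-0.06,0,0],"turn":0,"hand":0}])

```text
clock: 32.55
ee_pos: [0.4905, 0.0726, 0.1893]
ee_rot: [-0.0, 0.116, 0.993, -0.0]
force: [0.3, -0.1, -2.3]
grip_width: 0.0152
grip_force: 59.2
```

Run:
```python
from ov import *
s=observe();where(s)
for i in range(4):
    b=camera("side");print([(x[0],x[1]) for x in blob(b,(0,150,80),(6,255,255),(200,180,245,240))[0][:2]])
x0,y0,w,h,k=195,170,60,75,6.6
c=cv2.resize(b[y0:y0+h,x0:x0+w],None,fx=k,fy=k,interpolation=cv2.INTER_CUBIC)[:,:,::-1].copy();o=c.copy()
for P,col in((hookpts(-.0015,.008),(0,255,0)),(linkpts(s)+tow((0,0,st[2]),[[.0008,.003,0]]),(255,255,0))):
    p=((proj("side",P)-[x0,y0]+.5)*k-.5).round().astype(int);cv2.polylines(o,[p],False,col,1)
cv2.imwrite("pics/v11.png",np.hstack([c,o])[:600,:800])
```

```text
t 32.55 stand xyz [-0.1131  0.0026  0.1893] yaw(y) 76.64 F [ 0.32 -0.12 -2.28]
[(32, [220.16, 198.72]), (29, [223.21, 214.1])]
[(30, [223.27, 214.07]), (30, [220.13, 198.57])]
[(31, [220.06, 198.42]), (27, [223.33, 214.3])]
[(33, [219.67, 198.79]), (25, [223.36, 214.28])]
```

View pics/v11.png

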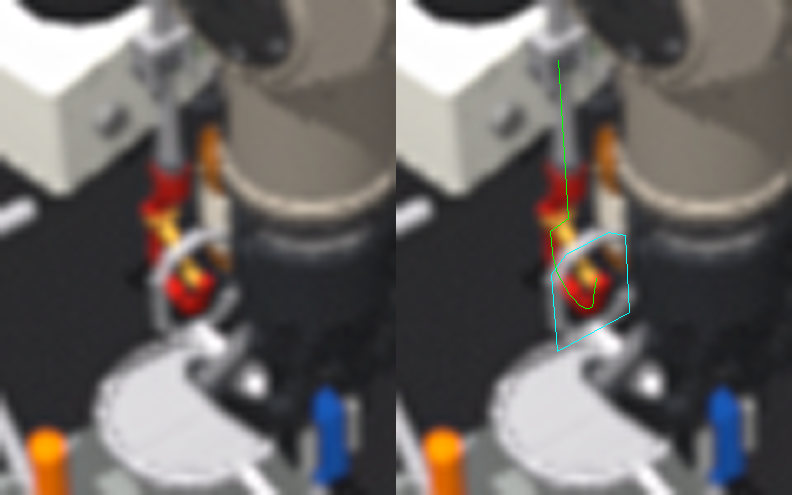

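The link ring now encircles the hook's point near (185,290), with its top bar above the latch, as intended. Now I press straight down in small steps and watch the force.

send_rows(targets=[{"linear":[0,0,0.03],"turn":0,"hand":0},{"linear":[0,0,0.03],"turn":0,"hand":0},{"linear":[0,0,0.03],"turn":0,"hand":0},{"linear":[0,0,0.03],"turn":0,"hand":0},{"linear":[0,0,0.02],"turn":0,"hand":0},{"linear":[0,0,0.02],"turn":0,"hand":0},{"linear":[0,0,0.02],"turn":0,"hand":0},{"linear":[0,0,0.02],"turn":0,"hand":0}])

```text
clock: 33.75
ee_pos: [0.4903, 0.0727, 0.1693]
ee_rot: [0.0, 0.116, 0.993, 0.0]
force: [0.0, -0.3, -1.3]
grip_width: 0.015
grip_force: 59.3
```

send_rows(targets=[{"linear":[0,0,0.015],"turn":0,"hand":0},{"linear":[0,0,0.015],"turn":0,"hand":0},{"linear":[0,0,0.015],"turn":0,"hand":0},{"linear":[0,0,0.015],"turn":0,"hand":0},{"linear":[0,0,0.015],"turn":0,"hand":0},{"linear":[0,0,0.015],"turn":0,"hand":0},{"linear":[0,0,0.015],"turn":0,"hand":0},{"linear":[0,0,0.015],"turn":0,"hand":0}])

```text
clock: 34.75
ee_pos: [0.4903, 0.0728, 0.1573]
ee_rot: [0.0, 0.116, 0.993, 0.0]
force: [0.3, 1.4, 0.4]
grip_width: 0.0155
grip_force: 59.6
```

```bash
cat > t2.py <<'E'
from ov import *
s=observe();where(s);print(s["grip_width"])
for i in range(3):
    b=camera("side");r=blob(b,(0,150,80),(6,255,255),(200,180,245,245))[0];y=blob(b,(14,110,130),(30,255,255),(212,190,236,236),3)[0]
    print("red",[(x[0],x[1],x[2]) for x in r[:3]],"brass",y[:2])
E
python3 t2.py
```

```text
t 34.75 stand xyz [-0.1134  0.0027  0.1573] yaw(y) 76.65 F [0.34 1.43 0.42]
0.015514849876615977
red [(25, [219.24, 200.6], [216, 198, 7, 6]), (19, [218.11, 211.0], [217, 207, 4, 8]), (15, [224.07, 216.2], [222, 214, 5, 5])] brass [(27, [220.04, 207.78], [216, 204, 8, 9])]
red [(25, [219.44, 200.76], [216, 198, 7, 6]), (19, [218.21, 211.32], [217, 207, 4, 8]), (14, [224.14, 216.21], [222, 214, 5, 5])] brass [(27, [220.07, 207.81], [217, 204, 7, 9])]
red [(25, [219.44, 200.76], [216, 198, 7, 6]), (21, [218.19, 211.33], [217, 207, 4, 8]), (14, [224.14, 216.21], [222, 214, 5, 5])] brass [(26, [220.19, 207.88], [217, 204, 7, 9])]
```

Force is up about 2.5 N and the hook has sunk about 10 mm. The bar is about 11 mm above the bowl centre, so it is on the latch rather than the point. I keep going.

send_rows(targets=[{"linear":[0,0,0.015],"turn":0,"hand":0},{"linear":[0,0,0.015],"turn":0,"hand":0},{"linear":[0,0,0.015],"turn":0,"hand":0},{"linear":[0,0,0.015],"turn":0,"hand":0},{"linear":[0,0,0.015],"turn":0,"hand":0},{"linear":[0,0,0.015],"turn":0,"hand":0},{"linear":[0,0,0.015],"turn":0,"hand":0},{"linear":[0,0,0.015],"turn":0,"hand":0}])

```text
clock: 35.9
ee_pos: [0.4902, 0.0728, 0.1452]
ee_rot: [0.0, 0.116, 0.993, 0.0]
force: [0.3, 0.2, 2.3]
grip_width: 0.0156
grip_force: 59.9
```

```bash
python3 t2.py
```

```text
t 35.9 stand xyz [-0.1135  0.0027  0.1452] yaw(y) 76.66 F [0.28 0.16 2.29]
0.015601695764225876
red [(30, [219.67, 203.1], [216, 201, 8, 6]), (21, [218.33, 213.24], [217, 209, 4, 9]), (13, [224.69, 218.23], [223, 216, 4, 5])] brass [(24, [220.42, 210.38], [217, 207, 7, 8])]
red [(29, [219.86, 202.86], [216, 200, 8, 7]), (21, [218.33, 213.24], [217, 209, 4, 9]), (12, [224.67, 218.42], [223, 216, 4, 5])] brass [(24, [220.42, 210.38], [217, 207, 7, 8])]
red [(30, [219.73, 202.93], [216, 200, 8, 7]), (21, [218.33, 213.24], [217, 209, 4, 9]), (12, [224.67, 218.42], [223, 216, 4, 5])] brass [(24, [220.42, 210.38], [217, 207, 7, 8])]
```

send_rows(targets=[{"linear":[0,0,0.015],"turn":0,"hand":0},{"linear":[0,0,0.015],"turn":0,"hand":0},{"linear":[0,0,0.015],"turn":0,"hand":0},{"linear":[0,0,0.015],"turn":0,"hand":0},{"linear":[0,0,0.01],"turn":0,"hand":0},{"linear":[0,0,0],"turn":0,"hand":0},{"linear":[0,0,0],"turn":0,"hand":0},{"linear":[0,0,0],"turn":0,"hand":0}])

```text
clock: 37.05
ee_pos: [0.4898, 0.0726, 0.1381]
ee_rot: [-0.0, 0.116, 0.993, -0.0]
force: [0.1, -0.2, 0.3]
grip_width: 0.0153
grip_force: 59.4
```

```bash
python3 t2.py
```

```text
t 37.05 stand xyz [-0.1138  0.0025  0.1381] yaw(y) 76.65 F [ 0.11 -0.16  0.25]
0.015290162644379804
red [(30, [220.7, 201.9], [218, 199, 6, 7]), (23, [220.43, 213.48], [219, 209, 5, 9]), (14, [226.21, 218.0], [224, 214, 4, 7])] brass [(31, [222.32, 210.13], [218, 206, 8, 10])]
red [(29, [220.69, 201.79], [218, 199, 6, 7]), (21, [220.43, 213.14], [219, 209, 5, 8]), (14, [226.21, 218.0], [224, 214, 4, 7])] brass [(33, [222.24, 210.0], [218, 206, 8, 10])]
red [(30, [220.63, 201.9], [218, 199, 6, 7]), (22, [220.36, 213.18], [219, 209, 5, 8]), (15, [226.2, 217.87], [224, 214, 4, 7])] brass [(31, [222.52, 210.23], [219, 206, 7, 10])]
```

The force fell back from 2.3 to 0.25 N and the hook rose and swung to the bar, so the latch has snapped over it. Now I move the pan about 9 mm towards the back to bring the hook plumb.

send_rows(targets=[{"linear":[-0.01,0,0],"turn":0,"hand":0},{"linear":[-0.015,0,0],"turn":0,"hand":0},{"linear":[-0.015,0,0],"turn":0,"hand":0},{"linear":[-0.015,0,0],"turn":0,"hand":0},{"linear":[-0.015,0,0],"turn":0,"hand":0},{"linear":[-0.015,0,0],"turn":0,"hand":0},{"linear":[-0.005,0,0],"turn":0,"hand":0},{"linear":[0,0,0],"turn":0,"hand":0}])

```text
clock: 38.2
ee_pos: [0.4989, 0.0707, 0.1383]
ee_rot: [-0.0, 0.116, 0.993, -0.0]
force: [0.4, 0.1, 0.4]
grip_width: 0.0153
grip_force: 59.5
```

```bash
python3 t2.py
python3 - <<'E'
from ov import *
# rod column at rows between clevis and red, free picture vs now
a=cv2.imread("pics/s8.png");b=camera("side")[:,:,::-1]
for r in(188,190,192):print(r,a[r,214:228,2].tolist(),b[r,214:228,2].tolist())
E
```

```text
t 38.2 stand xyz [-0.1045  0.0027  0.1383] yaw(y) 76.65 F [0.39 0.15 0.36]
0.015338755048606089
red [(29, [220.17, 200.66], [217, 198, 7, 7]), (20, [219.05, 211.55], [218, 207, 4, 9]), (14, [224.64, 216.86], [223, 214, 4, 6])] brass [(29, [221.21, 208.45], [218, 204, 7, 11])]
red [(28, [220.25, 200.68], [217, 198, 7, 7]), (20, [219.05, 211.55], [218, 207, 4, 9]), (14, [224.64, 216.86], [223, 214, 4, 6])] brass [(29, [221.34, 208.48], [218, 204, 7, 11])]
red [(27, [220.33, 200.74], [217, 198, 7, 7]), (20, [219.05, 211.55], [218, 207, 4, 9]), (14, [224.64, 216.86], [223, 214, 4, 6])] brass [(30, [221.23, 208.4], [218, 204, 7, 11])]
188 [116, 144, 152, 147, 144, 140, 128, 101, 58, 40, 42, 47, 74, 111] [115, 144, 150, 146, 141, 128, 111, 96, 60, 51, 69, 73, 68, 53]
190 [140, 127, 91, 59, 76, 116, 127, 104, 61, 40, 47, 88, 137, 153] [140, 126, 91, 58, 75, 116, 128, 107, 64, 40, 49, 68, 86, 89]
192 [82, 48, 31, 42, 76, 116, 130, 111, 71, 45, 60, 110, 158, 173] [83, 45, 33, 40, 63, 103, 128, 113, 69, 43, 53, 73, 80, 88]
```

send_rows(targets=[{"linear":[-0.01,0,-0.005],"turn":0,"hand":0},{"linear":[-0.01,0,-0.005],"turn":0,"hand":0},{"linear":[0,0,-0.005],"turn":0,"hand":0},{"linear":[0,0,0],"turn":0,"hand":0},{"linear":[0,0,0],"turn":0,"hand":0.17},{"linear":[0,0,0],"turn":0,"hand":0.19},{"linear":[0,0,0],"turn":0,"hand":0.21},{"linear":[0,0,0],"turn":0,"hand":0.23}])

```text
clock: 39.4
ee_pos: [0.5008, 0.07, 0.1398]
ee_rot: [0.0, 0.116, 0.993, -0.0]
force: [0.8, 0.7, -0.7]
grip_width: 0.0196
grip_force: 0.0
```

```bash
python3 t2.py;python3 - <<'E'
from h import *
s=observe();where(s);print(s["grip_width"],s["grip_force"])
E
```

```text
t 39.4 stand xyz [-0.1025  0.0025  0.1398] yaw(y) 76.64 F [ 0.75  0.66 -0.66]
0.01964081186353568
red [(32, [219.72, 200.59], [216, 198, 8, 7]), (21, [218.67, 210.86], [217, 207, 5, 8]), (14, [224.36, 216.5], [222, 213, 5, 7])] brass [(32, [221.38, 209.03], [218, 204, 7, 11])]
red [(32, [219.72, 200.59], [216, 198, 8, 7]), (19, [218.68, 211.16], [217, 207, 5, 8]), (13, [224.23, 216.62], [222, 213, 5, 7])] brass [(33, [221.27, 208.91], [218, 204, 7, 11])]
red [(32, [219.84, 200.53], [216, 198, 8, 7]), (20, [218.7, 210.95], [217, 207, 5, 8]), (14, [224.07, 216.64], [222, 213, 5, 7])] brass [(34, [221.03, 208.68], [217, 204, 8, 11])]
t 39.55 stand xyz [-0.1025  0.0026  0.1398] yaw(y) 76.65 F [-0.11 -0.73 -0.05]
0.019521546390137784 0.0
```

The pan is released and hanging, and the hook is steady. I open wider and withdraw straight up.

send_rows(targets=[{"linear":[0,0,0],"turn":0,"hand":0.28},{"linear":[0,0,0],"turn":0,"hand":0.35},{"linear":[0,0,0],"turn":0,"hand":0.45},{"linear":[0,0,0],"turn":0,"hand":0.6},{"linear":[0,0,0],"turn":0,"hand":0.7},{"linear":[0,0,-0.1],"turn":0,"hand":0.7},{"linear":[0,0,-0.2],"turn":0,"hand":0.7},{"linear":[0,0,-0.3],"turn":0,"hand":0.7}])

```text
clock: 40.55
ee_pos: [0.5004, 0.0699, 0.2005]
ee_rot: [-0.0, 0.116, 0.993, -0.0]
force: [0.3, -0.3, 0.5]
grip_width: 0.0599
grip_force: 0.0
```

send_rows(targets=[{"linear":[0.2,0,-0.1],"turn":0,"hand":0.7},{"linear":[0.3,0,0],"turn":0,"hand":0.7},{"linear":[0,0,0],"turn":0,"hand":0.7},{"linear":[0,0,0],"turn":0,"hand":0.7},{"linear":[0,0,0],"turn":0,"hand":0.7},{"linear":[0,0,0],"turn":0,"hand":0.7},{"linear":[0,0,0],"turn":0,"hand":0.7},{"linear":[0,0,0],"turn":0,"hand":0.7}])

```text
clock: 41.55
ee_pos: [0.4522, 0.0816, 0.2097]
ee_rot: [-0.0, 0.116, 0.993, -0.0]
force: [0.1, -0.3, 0.6]
grip_width: 0.0599
grip_force: 0.0
```

```bash
cat > t3.py <<'E'
from ov import *
s=observe();where(s)
for i in range(16):
    b=camera("side");r=blob(b,(0,150,80),(6,255,255),(200,180,245,245))[0];u=blob(b,(100,150,60),(125,255,255),(215,205,300,270),10)[0]
    if i%2==0: print("red",[(x[0],x[1]) for x in r[:3]],"blue",[x[:2] for x in u[:2]],"brass",blob(b,(14,110,130),(30,255,255),(212,190,236,236),3)[0][:1])
cv2.imwrite("pics/end.png",b[:,:,::-1])
E
python3 t3.py
```

```text
t 41.55 stand xyz [-0.1525  0.0025  0.2097] yaw(y) 76.63 F [ 0.12 -0.34  0.62]
red [(30, [219.93, 200.57]), (20, [218.45, 211.0]), (17, [224.18, 216.41])] blue [(18, [239.33, 247.06])] brass [(73, [229.89, 194.36], [226, 190, 9, 10])]
red [(29, [219.66, 200.62]), (19, [218.53, 211.16]), (16, [224.19, 216.25])] blue [(18, [239.33, 247.06])] brass [(73, [229.89, 194.36], [226, 190, 9, 10])]
red [(30, [219.8, 200.6]), (20, [218.6, 211.15]), (16, [224.19, 216.25])] blue [(18, [239.33, 247.06])] brass [(72, [229.94, 194.35], [226, 190, 9, 10])]
red [(26, [220.04, 200.42]), (19, [218.63, 211.05]), (18, [224.06, 216.56])] blue [(18, [239.61, 247.39])] brass [(73, [229.95, 194.25], [226, 190, 9, 10])]
red [(30, [220.07, 200.7]), (19, [218.63, 211.05]), (14, [224.36, 216.71])] blue [(18, [239.61, 247.39])] brass [(75, [229.92, 194.36], [226, 190, 9, 10])]
red [(29, [220.14, 200.72]), (17, [218.88, 211.47]), (14, [224.36, 216.71])] blue [(20, [240.0, 247.6])] brass [(72, [229.92, 194.31], [226, 190, 9, 10])]
red [(28, [220.25, 200.68]), (18, [218.89, 211.72]), (14, [224.36, 216.71])] blue [(19, [239.84, 247.47])] brass [(73, [229.89, 194.36], [226, 190, 9, 10])]
red [(27, [220.37, 200.56]), (18, [218.89, 211.56]), (15, [224.33, 216.67])] blue [(20, [240.0, 247.6])] brass [(73, [229.89, 194.36], [226, 190, 9, 10])]
```

The pan hangs free on the hook, which has sunk about 10 mm as its weight predicts. The drift is under about 10 mm/s, and the gripper is clear. I hand in.

```bash
python3 -c "
from station import *
print(sign_off())"
```

```text
the job is handed in; nothing more can be done
None
```

I pushed the parking bar back, steadied the hook and hung the pan on it, and handed in at about 42 s. The side camera showed hook and pan hanging nearly still and the gripper clear. I inferred that the latch is shut from the force drop and the hook's movement rather than seeing it up close, and the hand-in returned no verdict.

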